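# Open the battery bay of a leak tester

### The arm

A 7-joint arm with a two-finger parallel gripper is mounted at the origin on the work surface. World frame = base frame: x ahead of the robot, y to its left, z up, the work surface at z = 0. Lengths are in m, angles in rad, forces in N, time in s.
With the tool pointing down it reaches from about 0.425 to 0.925 m from the base axis. Payload 6.8 kg.
Tool frame: the origin (TCP) lies at the very end of the fingers, on their centre line; the grasp point (between the pads) lies grasp_offset behind it (grasp_offset is the distance from the TCP to the grasp point, in m); z points along the fingers, y is the direction in which the jaws open and shut (so a half turn about z gives the same grasp; the last joint's range is limited). The gripper opens to 85 mm and grips with 20 to 120 N. Pads are 22 mm wide; open, the fingers measure 114 mm over their backs; the gripper's body (76 mm by 85 mm) begins 54 mm behind the grasp point. The pads swing forward as they close: fully open they stand 13 mm farther back than shut.
Start: joints at [1.121, 0.477, 0.022, 1.555, -0.011, 1.109, -0.083], TCP at [0.226, -0.636, 0.231] pointing down, gripper open.
Joint ranges: [-2.96, 2.96], [-0.34, 2.1], [-1.41, 1.46], [0.24, 2.44], [-1.37, 4.51], [0.17, 1.92], [-2.96, 2.96]. Speed limits (rad/s): [2.39, 2.39, 3.14, 3.14, 3.14, 3.14, 3.14].

### API

Orientations are given as a unit quaternion [w, x, y, z].
In Python, from station import * gives the robot as it stands.
- The arm moves only by the shell command python3 -m handwheel 'ROWS' [FORCE]. ROWS is JSON, one flat list of numbers, 7 for each row, row after row: the shift along the world's x, y, z in cm, then the turn, a rotation vector about the world's x, y, z in degrees, then the opening, from 0 (shut) to 1 (fully open). In form: [tx, ty, tz, ax, ay, az, fingers, tx, ty, tz, ax, ay, az, fingers, ...]. A call has 1 to 8 rows; each row is the pose to reach, as a shift and turn from the pose measured when the call began; what a row does not reach only later rows make up. A row lasts 1/12 s, in which the tool goes at most 41.7 mm and 7.16 degrees, less where a joint would pass 70% of its speed; a pose out of reach is approached as far as the arm can. A call with a gripper value outside its range is refused whole. The fingers move at their own pace and stop on an object; FORCE is the grip in N (left out, the last holds). Time passes only in rows, so rows that repeat a pose let the fingers close. It gives the time, the measured TCP pose, the force and the opening at its end, in the units of the state.
- get_obs(): the state, without advancing time (a new reading comes with each control period).
- read_camera(name): name is "side" or "top" or "wrist"; returns the picture (400x640x3 uint8, red, green, blue); there is no depth.
- camera_info(name): a dict with "fx", "fy", "cx", "cy" (pixels), "R" (3x3) and "t" (3): a world point X has camera coordinates R X + t; the wrist camera has in their place "mount" (4x4, takes a point from camera to tool coordinates, whose origin is the TCP and whose axes are the flange's). Camera axes: x right, y down, z forward; pixel columns grow to the right and rows downward; lengths in m; the calibration is good to about 2 mm. A picture is of the moment at which its call begins: read the wrist's pose just before it. camera_info takes no time and is no camera call.
- hand_in(): hands the job in, once; it reports no verdict.
The state is a dict: "t": time; "q": joint angles; "joint_vel": joint speeds; "joint_torque": joint torques, N m; "eef_pos": TCP position; "tool_rot": TCP orientation; "contact_force": force on the tool from outside, world axes, zero at the start; "torque": the same for the moment, N m; "gripper_width": opening from 0.0 (shut) to 1.0 (fully open).
Only numpy, scipy, OpenCV 4.12 (cv2) and the standard library are available. Lean on these libraries where they do the work, as an engineer would, in place of code of your own. Each camera call takes 0.05 s, during which the arm holds its last target. There are 200 camera calls.

### The job

Take the battery cover off the bottle leak tester: press its snap tab gently inward, feeling for the release and without ramming it against its stop, until the cover kicks up, then draw the cover off by its rib and set it down gently, right way up, in the steel tray. Never pry at the latched cover, and leave the other things on the bench alone.

Things in the scene. Friction and masses are not known exactly. Their poses are not given: they have to be found in the camera images.
- tester: White leak tester, fixed to the bench, 170 (x) by 124 (y) by 70 mm high. Origin: centre of its underside; x points to the end with the snap tab (roughly away from the robot), z up. The cover closes a bay in its top. At the tab end its top is 66 mm high, 36 to 62 mm either side of the middle. More than 17 N of push on the tester or its tab is too much.
- tab_root (a point): Fixed point on the tester's end wall (tester's x 85, y 0, z 54 mm) behind the middle of the snap tab, a grey pad 19 mm wide (y) and 42 to 66 mm above the bench, standing out along the tester's +x. How far differs from unit to unit and is NOT measured: its face lies 13 to 33 mm beyond this point. This point does not move with the tab.
- tab_travel (a point): Same fixed point as tab_root; how the tab acts: pressed along the tester's -x it yields on a spring, 3 N at first, 1 N more per mm, plus up to 3 N of rubbing while latched. The cover is released after 4.5 to 7.5 mm of travel; at 9 mm (12 N) comes a hard stop and force shoots up. Let go, the tab springs back, but a cover that has kicked up stays up.
- cover: Grey battery cover, loose, about 160 g, plate 116 (x) by 84 (y) by 10 mm. Origin: centre of the plate's underside; while latched it is at x 0, y 0, z 60 to 62 mm of the tester, same axes. Two legs at its +x end reach to x 82 mm and z -10.5 mm. Released, a spring kicks the +x end up: it tilts about 0.09 rad, its origin then at z 66 mm. In the tray it rests on its legs, tilted 0.08 rad.
- rib (a point): Middle of the cross rib on top of the cover, by which to hold it: 12 mm thick (cover's x), 60 mm long (y), from the plate's top (z 10 mm) to z 40 mm of the cover. This point: x 10, y 0, z 25 mm of the cover.
- tongue (a point): Tip of the tongue at the cover's -x end (x -65.5, y 0, z 2 mm of the cover), 50 mm wide, 4 mm thick. While the cover is on, it sits 6 mm deep under a fixed lip of the tester, so the cover must be drawn at least 8 mm towards the tester's +x before or while it is raised.
- tray: Open steel tray, fixed to the bench, 210 (x) by 160 (y) mm, walls 24 mm high and 4 mm thick, floor 4 mm. Origin: centre of its underside. To the left or right of the tester.
- rack: White rack block 150 by 130 by 30 mm with four blind holes, fixed to the bench on the other side of the tester from the tray: bystander.
- bottle_a: Clear bottle 66 mm in diameter, 150 mm high, standing; origin: centre of its underside. Bystander.
- bottle_b: Clear bottle 60 mm in diameter, 130 mm high, standing; origin: centre of its underside. Bystander.
- bottle_c: Clear bottle 72 mm in diameter, 170 mm high, standing; origin: centre of its underside. Bystander.
- jar: Amber jar 56 mm in diameter, 60 mm high; origin: centre of its underside. Bystander.
- driver: Screwdriver 150 mm long lying on the bench; origin: middle of its underside. Bystander.
- collar: Aluminium collar 44 mm in diameter, 14 mm high; origin: centre of its underside. Bystander.
Mind the look-alikes: they are no part of the job. What is shaped like the tester but green or red is not meant.

How it is judged:
By the outcome, as a careful person would: the job done as asked, in the order asked, and still so for the second after the job is handed in, with the robot touching nothing.
It also fails if it takes over 54 s, if anything falls off the work surface, if the arm or the gripper's body presses on something with over 40 N, if the wrist force passes 120 N, or if a joint passes its speed limit or range.

## Working session

There is one attempt and no reset: what is moved stays moved. The work goes in short steps, Python scripts to look and compute and a shell command to move; the robot and the scene stay as the last step left them, time stands still between calls to the robot, and variables do not carry over. Pictures are saved under pics/ and viewed, on a budget of 10 in all, crops included, one or two more only if the job needs it, and the job is handed in when it is done.

```bash
mkdir -p pics; ls; python3 - <<'E'
from station import *
import cv2,numpy as np
np.set_printoptions(precision=4,suppress=True)
o=get_obs();print(o)
for n in("top","side"):
    cv2.imwrite(f"pics/{n}0.png",read_camera(n)[:,:,::-1]);
for n in("top","side","wrist"):print(n,camera_info(n))
a=cv2.imread("pics/top0.png");b=cv2.imread("pics/side0.png")
E
```

```text
pics
{'t': 0.0, 'q': array([ 1.1209,  0.4778,  0.0223,  1.5564, -0.0115,  1.1093, -0.0831]), 'joint_vel': array([ 0.    , -0.0006, -0.0008, -0.0007,  0.0013, -0.0021, -0.0001]), 'joint_torque': array([  0.0002, -59.6455,   1.6078, -28.1193,   0.0122,   0.0094,
         0.    ]), 'eef_pos': array([ 0.226 , -0.6354,  0.2303]), 'tool_rot': array([-0.0009,  0.9854,  0.1701, -0.0002]), 'contact_force': array([ 0.1252,  0.0397, -0.4376]), 'torque': array([-0.0058, -0.0503,  0.0127]), 'gripper_width': 1.0037808436002136}
top {'fx': 492.4073976896137, 'fy': 492.4073976896137, 'cx': 317.053594348118, 'cy': 195.23571278696738, 'R': array([[-0.0096, -1.    ,  0.0017],
       [-0.9899,  0.0092, -0.1413],
       [ 0.1413, -0.003 , -0.99  ]]), 't': array([0.02  , 0.4927, 1.2665])}
side {'fx': 430.37609799755177, 'fy': 430.37609799755177, 'cx': 324.83189993093873, 'cy': 195.11351818562528, 'R': array([[ 0.9987, -0.0456,  0.0211],
       [-0.0079, -0.558 , -0.8298],
       [ 0.0496,  0.8286, -0.5577]]), 't': array([-0.4859,  0.089 ,  1.2453])}
wrist {'fx': 341.5533215706007, 'fy': 341.5533215706007, 'cx': 321.8082192544904, 'cy': 200.54249222871272, 'mount': array([[-0.0013, -0.9579, -0.287 ,  0.0729],
       [ 1.    , -0.0012, -0.0007,  0.0007],
       [ 0.0003, -0.287 ,  0.9579, -0.143 ],
       [ 0.    ,  0.    ,  0.    ,  1.    ]])}
```

View pics/top0.png

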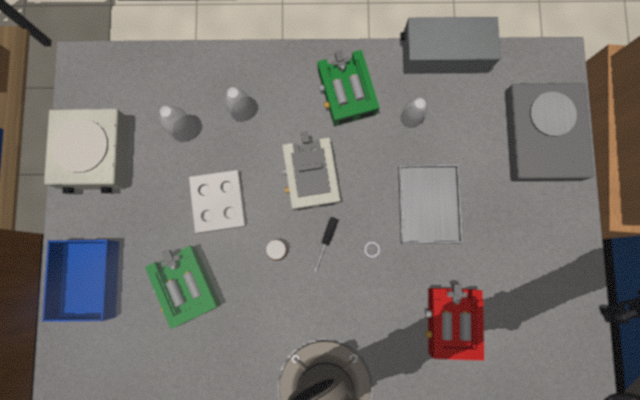

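View pics/side0.png

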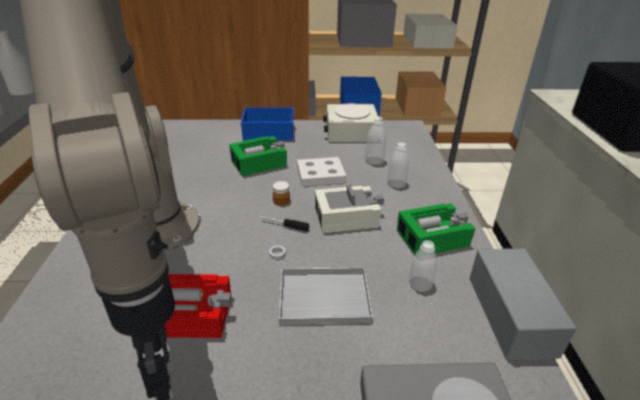

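The top view shows the white tester with a grey cover at about (311,172), its tab at (306,138), and the steel tray at (430,204). Look-alikes: green at (347,86) and (181,286), red at (456,322). A cream box at (84,150) is not shaped like the tester. Only the one at (311,172) is white with a latched grey cover, so I'll confirm it in a crop.

```bash
cat > h.py <<'E'
from station import *
import cv2,numpy as np
from scipy.spatial.transform import Rotation as Ro
np.set_printoptions(precision=4,suppress=True)
def cam(n,o=None):
    c=camera_info(n)
    if n=="wrist":
        q=o["tool_rot"];T=Ro.from_quat([q[1],q[2],q[3],q[0]]).as_matrix();m=c["mount"]
        Rw=T@m[:3,:3];p=T@m[:3,3]+o["eef_pos"];return c,Rw,p
    return c,c["R"].T,-c["R"].T@c["t"]
def ray(n,u,v,o=None):
    c,Rw,p=cam(n,o);d=Rw@np.array([(u-c["cx"])/c["fx"],(v-c["cy"])/c["fy"],1]);return p,d
def onz(n,u,v,z,o=None):
    p,d=ray(n,u,v,o);return p+d*(z-p[2])/d[2]
def proj(n,X,o=None):
    c,Rw,p=cam(n,o);x=Rw.T@(np.array(X)-p);return np.array([c["fx"]*x[0]/x[2]+c["cx"],c["fy"]*x[1]/x[2]+c["cy"]])
E
python3 - <<'E'
from h import *
a=cv2.imread("pics/top0.png");b=cv2.imread("pics/side0.png")
A=cv2.resize(a[120:220,270:350],None,fx=6,fy=6,interpolation=cv2.INTER_CUBIC)[:600,:]
B=cv2.resize(b[175:240,305:390],None,fx=3.7,fy=3.7,interpolation=cv2.INTER_CUBIC)
im=np.zeros((600,800,3),np.uint8);im[:,:480]=A;im[:B.shape[0],482:482+B.shape[1]]=B[:,:318]
cv2.imwrite("pics/crop1.png",im)
hsv=cv2.cvtColor(a,cv2.COLOR_BGR2HSV)
m=((hsv[...,2]>170)&(hsv[...,1]<60)).astype(np.uint8);m[:, :270]=0;m[:,350:]=0;m[:120]=0;m[220:]=0
P=np.argwhere(m)[:,::-1].astype(np.float32)
r=cv2.minAreaRect(P);print(r)
for p in cv2.boxPoints(r):print(p,onz("top",*p,.068))
g=a.copy().astype(int)
# tray: 
for p in [(399,166),(459,166),(462,242),(401,243)]:print("tray",p,onz("top",*p,.024))
for n,p in dict(bottle_r=(414,118),ba=(182,130),bb=(243,113),jar=(276,250),drv=(330,235)).items():print(n,onz("top",*p,0.0))
E
```

```text
((310.2511901855469, 172.31982421875), (63.907161712646484, 47.47614288330078), 80.90972137451172)
[281.7629 144.518 ] [0.6229 0.1064 0.068 ]
[328.6428 137.0172] [ 0.6419 -0.0164  0.068 ]
[338.7395 200.1217] [ 0.475  -0.0402  0.068 ]
[291.8596 207.6225] [0.4567 0.0804 0.068 ]
tray (399, 166) [ 0.5718 -0.2058  0.024 ]
tray (459, 166) [ 0.5703 -0.3672  0.024 ]
tray (462, 242) [ 0.3666 -0.3649  0.024 ]
tray (401, 243) [ 0.3655 -0.2042  0.024 ]
bottle_r [ 0.7121 -0.2561  0.    ]
ba [0.6836 0.387  0.    ]
bb [0.7308 0.2189 0.    ]
jar [0.3511 0.1263 0.    ]
drv [ 0.3898 -0.0185  0.    ]
```

View pics/crop1.png

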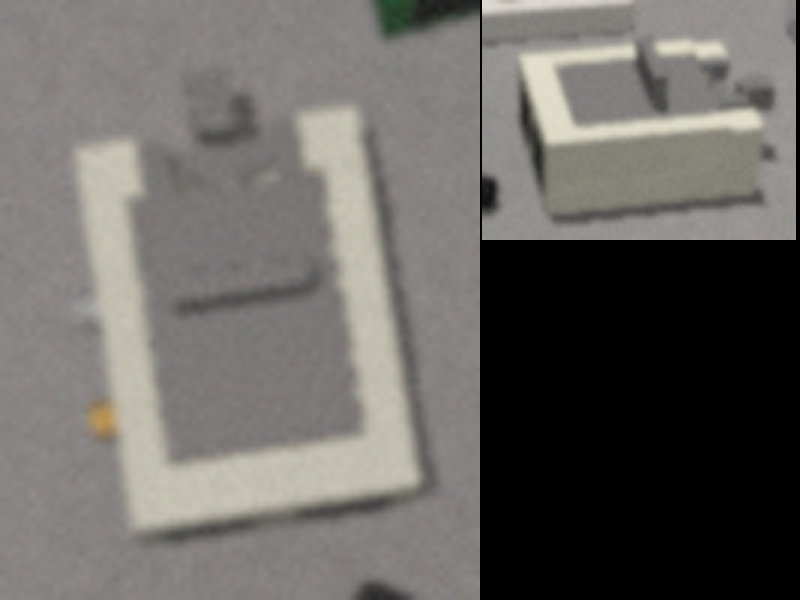

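The crop confirms it: white body, cover latched with its rib, tab at the far end around crop (215,105). The tester measures 168 × 124 mm, against 170 × 124 given. Centre is about (0.549, 0.033), yaw about 8.9°. The tray measures 205 × 161 mm at about (0.469, -0.286), yaw about 0.5°. I'll swing over with the jaws along the tester's x axis.

```bash
python3 -m handwheel '[2,3,4,0,0,6,1, 5,9,7,0,0,13,1, 7,12,7,0,0,20,1, 9,16,7,0,0,26,1, 11,20,7,0,0,33,1, 14,25,7,0,0,40,1, 16,29,7,0,0,45,1, 18,32,7,0,0,50,1]' | tail -5
python3 -c "
from h import *
o=get_obs();print(o['eef_pos'],o['tool_rot']); import station; print(globals().get('grasp_offset'))"
```

```text
t: 0.77
eef_pos: [0.379, -0.36, 0.3]
tool_rot: [-0.001, 0.82, 0.572, -0.001]
contact_force: [1.3, -0.5, 0.0]
gripper_width: 0.998
[ 0.379 -0.36   0.3  ] [-0.0007  0.82    0.5723 -0.0007]
0.0187
```

```bash
python3 -m handwheel '[3,5,0,0,0,5,0.5, 6,11,0,0,0,10,0, 9,16,0,0,0,15,0, 12,22,0,0,0,20,0, 15,27,0,0,0,25,0, 19,33,0,0,0,29,0, 22,39,0,0,0,29,0, 24,43,0,0,0,29,0]' | tail -5
python3 -m handwheel '[5,8.5,0,0,0,0,0, 5,8.5,0,0,0,0,0,5,8.5,0,0,0,0,0]' | tail -5
python3 - <<'E'
from h import *
import pickle
o=get_obs();im=read_camera("wrist");pickle.dump(o,open("o1.pkl","wb"))
print(o["eef_pos"],o["tool_rot"]);cv2.imwrite("pics/w1raw.png",im[:,:,::-1])
E
```

```text
t: 1.43
eef_pos: [0.5417, -0.0694, 0.2998]
tool_rot: [-0.001, 0.651, 0.759, -0.001]
contact_force: [1.4, -0.1, 0.4]
gripper_width: -0.002
t: 1.68
eef_pos: [0.5929, 0.0223, 0.2995]
tool_rot: [-0.002, 0.648, 0.761, 0.0]
contact_force: [-1.0, 0.3, 1.1]
gripper_width: -0.003
[0.5929 0.0223 0.2995] [-0.0015  0.6483  0.7614  0.0004]
```

View pics/w1raw.png

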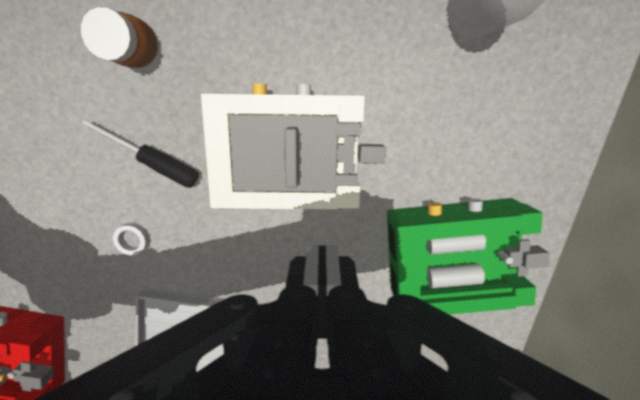

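The wrist view shows the tester with top corners near (202,95), (364,96), (359,208) and (211,208). The tab pad is at x 359-385, y 145-163, and the rib spans (292,127) to (292,187).

```bash
python3 - <<'E'
from h import *
import pickle
o=pickle.load(open("o1.pkl","rb"));w=lambda u,v,z:onz("wrist",u,v,z,o)
C=[w(202,95,.07),w(364,96,.066),w(359,208,.066),w(211,208,.07)]
for c in C:print(c)
c=np.mean(C,0);print("centre",c)
ex=C[1]+C[2]-C[0]-C[3];yaw=np.arctan2(ex[1],ex[0]);print("yaw",np.degrees(yaw),"len",np.linalg.norm(ex[:2])/2)
e=np.array([np.cos(yaw),np.sin(yaw)]);n=np.array([-e[1],e[0]])
for nm,p in dict(tabface_t=w(385,145,.066),tabface_b=w(385,163,.066),rib1=w(291,127,.1),rib2=w(292,187,.1)).items():
    d=(p-c)[:2];print(nm,p,"tester",d@e,d@n)
q=o["tool_rot"];print("toolyaw",np.degrees(2*np.arctan2(q[2],q[1])))
E
```

```text
[0.4569 0.0778 0.07  ]
[0.6244 0.1037 0.066 ]
[ 0.6426 -0.0189  0.066 ]
[ 0.4745 -0.0447  0.07  ]
centre [0.5496 0.0295 0.068 ]
yaw 8.734985516760295 len 0.16975629912894163
tabface_t [0.6571 0.0569 0.066 ] tester 0.11036680345453855 0.010739264654770852
tabface_b [0.6613 0.0373 0.066 ] tester 0.11153981617706175 -0.00919816382230625
rib1 [0.5553 0.0628 0.1   ] tester 0.0106503269470585 0.03203091569292477
rib2 [0.5644 0.0026 0.1   ] tester 0.01051288094212843 -0.028819445655738424
toolyaw 99.17516873731014
```

```bash
python3 -m handwheel '[4,1,0,0,0,0,0, 8,2,0,0,0,-0.4,0, 11,3.1,0,0,0,-0.4,0, 11,3.1,-4,0,0,-0.4,0, 11,3.1,-8,0,0,-0.4,0, 11,3.1,-12,0,0,-0.4,0, 11,3.1,-15,0,0,-0.4,0, 11,3.1,-16,0,0,-0.4,0]' | tail -5
python3 - <<'E'
from h import *
import pickle
o=get_obs();im=read_camera("wrist");print(o["t"],o["eef_pos"],o["tool_rot"],o["joint_vel"].max())
cv2.imwrite("pics/w2.png",im[:,:,::-1])
E
```

```text
t: 2.4
eef_pos: [0.6996, 0.0532, 0.1329]
tool_rot: [-0.005, 0.65, 0.76, -0.003]
contact_force: [-1.1, -0.3, -0.5]
gripper_width: -0.0
2.4 [0.6996 0.0532 0.1329] [-0.0049  0.65    0.7599 -0.0029] 0.07260215087822743
```

View pics/w2.png

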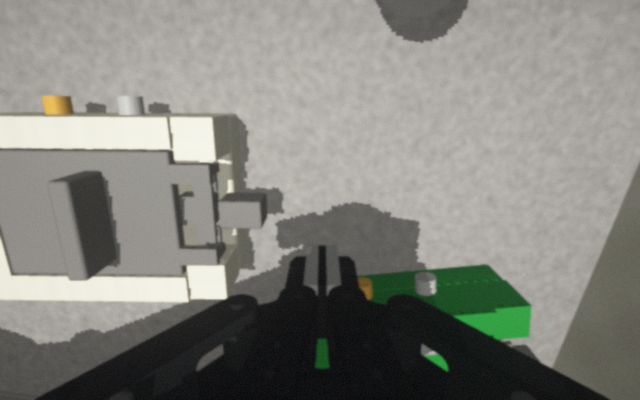

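The tab top is at (220-267,193-228). The green look-alike's near edge is close to the fingers at (345,282), so I'll check that clearance.

```bash
python3 - <<'E'
from h import *
o=get_obs()
for n,(u,v,z) in dict(tabA=(267,193,.066),tabB=(263,228,.066),green_edge=(345,280,.07),green_far=(490,265,.07),knob=(365,278,.05)).items():
    p=onz("wrist",u,v,z,o);d=(p-[.5496,.0295,0])[:2];a=np.radians(8.75);print(n,p,d@[np.cos(a),np.sin(a)],d@[-np.sin(a),np.cos(a)])
T=Ro.from_quat(np.roll(o["tool_rot"],-1)).as_matrix();print(T)
E
```

```text
tabA [0.6623 0.0622 0.066 ] 0.11638289669171369 0.015177753741797414
tabB [0.6623 0.038  0.066 ] 0.11267886063096934 -0.008783934946623918
green_edge [0.7218 0.0109 0.07  ] 0.167323528769363 -0.044571405908012084
green_far [0.8149 0.0372 0.07  ] 0.26342693498815056 -0.032714551356118456
knob [0.7391 0.0039 0.05  ] 0.18342454216232987 -0.05412459897067684
[[-0.1547  0.9879 -0.0106]
 [ 0.988   0.1548  0.0022]
 [ 0.0038 -0.0101 -0.9999]]
```

```bash
python3 -m handwheel '[0,0,-2,0,-0.6,0,0, 0,0,-4,0,-0.6,0,0, 0,0,-6,0,-0.6,0,0, 0,0,-8,0,-0.6,0,0, 0,0,-8.5,0,-0.6,0,0, 0,0,-8.5,0,-0.6,0,0, 0,0,-8.5,0,-0.6,0,0]' | tail -5
python3 -m handwheel '[-0.5,-0.1,0,0,0,0,0, -1,-0.15,0,0,0,0,0, -1,-0.15,0,0,0,0,0, -1,-0.15,0,0,0,0,0]' | tail -5
```

```text
t: 3.03
eef_pos: [0.7012, 0.0536, 0.0505]
tool_rot: [-0.0, 0.65, 0.76, 0.002]
contact_force: [-0.3, 0.1, 1.3]
gripper_width: 0.001
t: 3.37
eef_pos: [0.6913, 0.0519, 0.0516]
tool_rot: [0.0, 0.65, 0.76, 0.002]
contact_force: [-0.6, -0.4, 0.5]
gripper_width: -0.006
```

```bash
python3 -m handwheel '[-0.3,-0.05,-0.3,0,0,0,0, -0.6,-0.1,-0.3,0,0,0,0, -0.8,-0.12,-0.3,0,0,0,0, -0.8,-0.12,-0.3,0,0,0,0]' | tail -5|grep -v rot
python3 -m handwheel '[-0.15,-0.02,0,0,0,0,0,-0.3,-0.05,0,0,0,0,0,-0.3,-0.05,0,0,0,0,0]' |grep -v rot
python3 -m handwheel '[-0.1,-0.02,0,0,0,0,0,-0.2,-0.03,0,0,0,0,0,-0.2,-0.03,0,0,0,0,0]' |grep -v rot
```

```text
t: 3.7
eef_pos: [0.6826, 0.0507, 0.0484]
contact_force: [0.1, 1.2, -0.3]
gripper_width: -0.001
t: 3.95
eef_pos: [0.6793, 0.0501, 0.0483]
contact_force: [-0.0, 0.2, 0.5]
gripper_width: 0.001
t: 4.2
eef_pos: [0.6771, 0.0497, 0.0483]
contact_force: [-0.2, 0.1, -0.2]
gripper_width: 0.004
```

```bash
python3 -m handwheel '[-0.1,-0.02,0,0,0,0,0,-0.15,-0.02,0,0,0,0,0,-0.15,-0.02,0,0,0,0,0]' |grep -v rot
python3 -m handwheel '[-0.1,-0.02,0,0,0,0,0,-0.15,-0.02,0,0,0,0,0,-0.15,-0.02,0,0,0,0,0]' |grep -v rot
```

```text
t: 4.45
eef_pos: [0.6755, 0.0496, 0.0483]
contact_force: [-0.2, 0.3, 0.3]
gripper_width: -0.002
t: 4.7
eef_pos: [0.6738, 0.0493, 0.0482]
contact_force: [-0.6, 0.5, -0.3]
gripper_width: 0.001
```

```bash
for i in 1; do python3 -m handwheel '[-0.1,-0.02,0,0,0,0,0,-0.15,-0.02,0,0,0,0,0,-0.15,-0.02,0,0,0,0,0]' |grep -v rot; done
python3 -m handwheel '[-0.1,-0.02,0,0,0,0,0,-0.15,-0.02,0,0,0,0,0,-0.15,-0.02,0,0,0,0,0]' |grep -v rot
```

```text
t: 4.95
eef_pos: [0.6731, 0.0492, 0.0485]
contact_force: [2.9, -0.0, -0.1]
gripper_width: -0.007
t: 5.2
eef_pos: [0.6723, 0.0491, 0.0487]
contact_force: [5.6, 1.5, -2.2]
gripper_width: 0.0
```

```bash
python3 -m handwheel '[-0.15,-0.02,0,0,0,0,0,-0.2,-0.03,0,0,0,0,0,-0.2,-0.03,0,0,0,0,0]' |grep -v rot
python3 -m handwheel '[-0.15,-0.02,0,0,0,0,0,-0.2,-0.03,0,0,0,0,0,-0.2,-0.03,0,0,0,0,0]' |grep -v rot
```

```text
t: 5.45
eef_pos: [0.6711, 0.0489, 0.0489]
contact_force: [6.5, 0.0, -3.9]
gripper_width: 0.001
t: 5.7
eef_pos: [0.6702, 0.0488, 0.0491]
contact_force: [7.5, 0.4, -3.2]
gripper_width: 0.001
```

```bash
python3 -m handwheel '[-0.15,-0.02,-0.05,0,0,0,0,-0.25,-0.03,-0.05,0,0,0,0,-0.25,-0.03,-0.05,0,0,0,0]' |grep -v rot
python3 -m handwheel '[-0.15,-0.02,-0.05,0,0,0,0,-0.25,-0.03,-0.05,0,0,0,0,-0.25,-0.03,-0.05,0,0,0,0]' |grep -v rot
```

```text
t: 5.95
eef_pos: [0.6693, 0.0487, 0.0491]
contact_force: [7.2, 0.7, -3.3]
gripper_width: -0.002
t: 6.2
eef_pos: [0.6687, 0.0486, 0.0492]
contact_force: [7.8, 0.4, -3.4]
gripper_width: -0.0
```

```bash
python3 -m handwheel '[-0.15,-0.02,-0.1,0,0,0,0,-0.28,-0.04,-0.1,0,0,0,0,-0.28,-0.04,-0.1,0,0,0,0]' |grep -v rot
python3 -m handwheel '[-0.15,-0.02,-0.1,0,0,0,0,-0.28,-0.04,-0.1,0,0,0,0,-0.28,-0.04,-0.1,0,0,0,0]' |grep -v rot
```

```text
t: 6.45
eef_pos: [0.6683, 0.0486, 0.0491]
contact_force: [8.5, 0.4, -3.4]
gripper_width: 0.001
t: 6.7
eef_pos: [0.6679, 0.0485, 0.0492]
contact_force: [8.4, 1.3, -2.8]
gripper_width: 0.002
```

```bash
python3 -m handwheel '[-0.2,-0.03,-0.1,0,0,0,0,-0.33,-0.05,-0.1,0,0,0,0,-0.33,-0.05,-0.1,0,0,0,0]' |grep -v rot
python3 -m handwheel '[-0.2,-0.03,-0.1,0,0,0,0,-0.33,-0.05,-0.1,0,0,0,0,-0.33,-0.05,-0.1,0,0,0,0]' |grep -v rot
```

```text
t: 6.95
eef_pos: [0.6671, 0.0484, 0.0493]
contact_force: [9.5, 1.1, -2.9]
gripper_width: 0.0
t: 7.2
eef_pos: [0.6665, 0.0483, 0.0494]
contact_force: [9.6, 1.6, -3.3]
gripper_width: -0.004
```

```bash
python3 -m handwheel '[-0.2,-0.03,-0.1,0,0,0,0,-0.35,-0.05,-0.1,0,0,0,0,-0.35,-0.05,-0.1,0,0,0,0]' |grep -v rot
python3 - <<'E'
from h import *
b=cv2.imread("pics/side0.png");n=read_camera("side")[:,:,::-1];cv2.imwrite("pics/side1.png",n)
f=lambda x:cv2.resize(x[170:240,305:405],None,fx=4,fy=4,interpolation=cv2.INTER_CUBIC)
w=read_camera("wrist")[:,:,::-1]
im=np.zeros((600,800,3),np.uint8);im[:280,:400]=f(b);im[:280,400:]=f(n);w=cv2.resize(w,(512,320));im[280:,:512]=w;cv2.imwrite("pics/c2.png",im)
E
```

```text
t: 7.45
eef_pos: [0.6659, 0.0482, 0.0496]
contact_force: [10.6, 0.8, -3.2]
gripper_width: -0.004
```

View pics/c2.png

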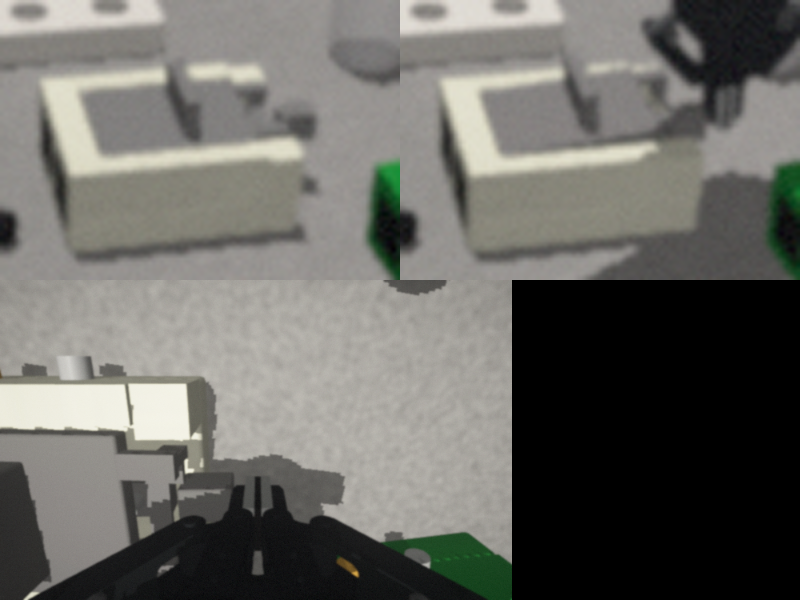

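The right crop shows the rib and cover end standing about 3 px higher than in the left one, so the cover has kicked up. Travel was about 7.5 mm at 10.6 N, short of the stop. I'm backing off and then rising to check.

```bash
python3 -m handwheel '[1,0.15,0,0,0,0,0, 2,0.3,0,0,0,0,0, 3,0.45,0,0,0,0,0, 3,0.45,3,0,0,0,0, 3,0.45,7,0,0,0,0, 2,0.45,11,0,0,0,0, -2,0,15,0,0,0,0.5, -2,0,16,0,0,0,0.5]' |grep -v rot
python3 -m handwheel '[-3,-0.2,0,0,0,0,0.5,-6,0,0,0,0,0,0.5,-7,0.5,0,0,0,0,0.5,-7,0.5,0,0,0,0,0.5,-7,0.5,0,0,0,0,0.5]'
python3 - <<'E'
from h import *
import pickle
o=get_obs();im=read_camera("wrist");pickle.dump(o,open("o3.pkl","wb"));print(o["eef_pos"],o["tool_rot"],o["t"])
cv2.imwrite("pics/w3.png",im[:,:,::-1])
E
```

```text
t: 8.22
eef_pos: [0.6436, 0.0487, 0.2124]
contact_force: [-0.3, 0.5, -0.4]
gripper_width: 0.277
t: 8.63
eef_pos: [0.5731, 0.0538, 0.2125]
tool_rot: [0.013, 0.65, 0.76, 0.018]
contact_force: [0.8, 0.8, 0.2]
gripper_width: 0.503
[0.5731 0.0538 0.2125] [0.0127 0.6498 0.7598 0.018 ] 8.6333
```

View pics/w3.png

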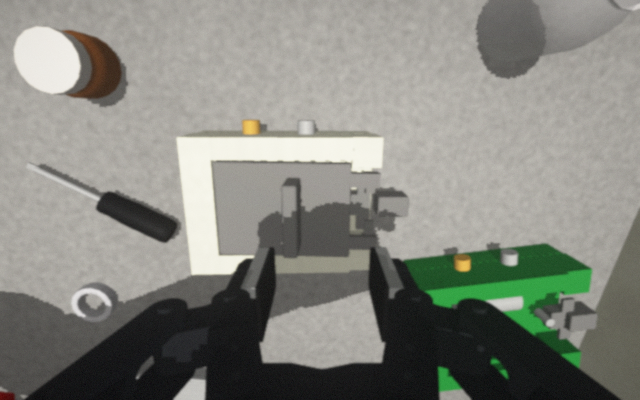

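The wrist view shows the rib top centred near column 291, rows 180-256, between the jaw columns. The tab has sprung back, with its face at (407,205).

```bash
cat > g.py <<'E'
from h import *
a=np.radians(8.75);E=np.array([np.cos(a),np.sin(a),0]);N=np.array([-np.sin(a),np.cos(a),0]);Z=np.array([0,0,1.]);C=np.array([.5496,.0295,0])
def goalR(tilt,yaw=8.75): # tool with jaws along yaw, leaned with the cover
    b=np.radians(yaw);e=np.array([np.cos(b),np.sin(b),0]);n=np.array([-e[1],e[0],0])
    return Ro.from_rotvec(-tilt*n).as_matrix()@np.c_[n,e,-Z]
def cmd(p,R):
    o=get_obs();T=Ro.from_quat(np.roll(o["tool_rot"],-1)).as_matrix()
    print("t",o["t"],"shift cm",(p-o["eef_pos"])*100,"turn deg",np.degrees(Ro.from_matrix(R@T.T).as_rotvec()))
E
python3 - <<'E'
from g import *
import pickle
o=pickle.load(open("o3.pkl","rb"))
for z in (.1015,.1067):
  for v in (180,256):
    p=onz("wrist",291,v,z,o);print(z,p,(p-C)@E,(p-C)@N)
R=goalR(.09);print(R)
# grasp point 4 mm below rib top along rib
top=C+E*.0064+Z*.1067
g=top+R[:,2]*.005; tcp=g+R[:,2]*.0187
print(tcp);cmd(tcp,R);cmd(tcp-R[:,2]*.06,R)
E
```

```text
0.1015 [0.5526 0.0641 0.1015] 0.008239493602621264 0.033721445089338026
0.1015 [0.5607 0.0014 0.1015] 0.0067370215742358665 -0.02946426447578831
0.1067 [0.5527 0.0653 0.1067] 0.008490416225166905 0.03491586916861665
0.1067 [0.5606 0.0039 0.1067] 0.007018690301750269 -0.02697682833231642
[[-0.1521  0.9844  0.0888]
 [ 0.9884  0.1515  0.0137]
 [-0.      0.0899 -0.996 ]]
[0.558  0.0308 0.0831]
t 8.6833 shift cm [ -1.5928  -2.2696 -12.9304] turn deg [ 0.1513 -2.6271 -0.1458]
t 8.6833 shift cm [-2.1258 -2.3517 -6.9547] turn deg [ 0.1513 -2.6271 -0.1458]
```

Measured rib top x is 7.7 mm in the tester frame. It was 10.5 mm when latched and 6.4 mm is expected when kicked, so the kick is confirmed. Next is the descent.

```bash
python3 -m handwheel '[-1,-1.2,-2,0,-1.5,0,0.5, -2.1,-2.3,-4,0.2,-2.6,-0.1,0.5, -2.1,-2.3,-6.5,0.2,-2.6,-0.1,0.5,-2.1,-2.3,-7,0.2,-2.6,-0.1,0.5,-2.1,-2.3,-7,0.2,-2.6,-0.1,0.5]' |grep -v rot
python3 - <<'E'
from g import *
R=goalR(.09);cmd(C+E*.0077+Z*.1067+R[:,2]*.0237,R)
E
```

```text
t: 9.1
eef_pos: [0.5526, 0.0303, 0.1407]
contact_force: [-0.5, 0.0, 0.7]
gripper_width: 0.498
t 9.1 shift cm [ 0.6718  0.0662 -5.7577] turn deg [-0.0729 -0.2424 -0.0314]
```

```bash
python3 -m handwheel '[0.2,0,-1.5,0,-0.2,0,0.5, 0.4,0,-3,0,-0.2,0,0.5, 0.6,0.1,-4.5,0,-0.2,0,0.5,0.7,0.1,-5.5,0,-0.2,0,0.5,0.7,0.1,-5.7,0,-0.2,0,0.5,0.7,0.1,-5.7,0,-0.2,0,0.5]' |grep -v rot
python3 - <<'E'
from g import *
R=goalR(.09);cmd(C+E*.0077+Z*.1067+R[:,2]*.0237,R)
cv2.imwrite("pics/w4.png",read_camera("wrist")[:,:,::-1])
E
```

```text
t: 9.6
eef_pos: [0.5602, 0.0318, 0.0838]
contact_force: [0.9, -1.3, -0.3]
gripper_width: 0.502
t 9.6 shift cm [-0.0881 -0.0822 -0.0691] turn deg [-0.0943 -0.0532 -0.0579]
```

View pics/w4.png

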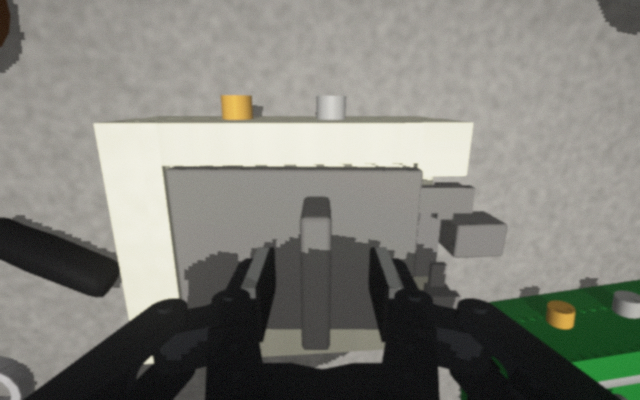

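The rib (column 316) stands between the jaws (265 and 380), about 2 mm off centre. I'll shift -1.5 mm in x and close gently.

```bash
python3 -m handwheel '[-0.15,-0.1,-0.1,0,0,0,0.35,-0.15,-0.1,-0.1,0,0,0,0.25,-0.15,-0.1,-0.1,0,0,0,0.2,-0.15,-0.1,-0.1,0,0,0,0.1,-0.15,-0.1,-0.1,0,0,0,0,-0.15,-0.1,-0.1,0,0,0,0,-0.15,-0.1,-0.1,0,0,0,0]' 40
```

```text
t: 10.23
eef_pos: [0.5592, 0.0307, 0.0839]
tool_rot: [0.029, 0.65, 0.758, 0.035]
contact_force: [-0.7, -1.5, 5.3]
gripper_width: 0.135
```

```bash
python3 -m handwheel '[0.2,0.03,0.05,0,0,0,0,0.4,0.06,0.1,0,0,0,0,0.6,0.09,0.1,0,0,0,0,0.8,0.12,0.1,0,0,0,0,0.8,0.12,0.1,0,0,0,0]' 45
python3 -m handwheel '[0.2,0.03,0.05,0,0,0,0,0.4,0.06,0.1,0,0,0,0,0.6,0.09,0.15,0,0,0,0,0.6,0.09,0.15,0,0,0,0]'
```

```text
t: 10.65
eef_pos: [0.5675, 0.032, 0.0847]
tool_rot: [0.029, 0.65, 0.758, 0.035]
contact_force: [-1.3, -0.6, 0.4]
gripper_width: 0.13
t: 10.98
eef_pos: [0.5742, 0.033, 0.0863]
tool_rot: [0.029, 0.65, 0.758, 0.035]
contact_force: [0.1, -0.4, -1.8]
gripper_width: 0.13
```

```bash
python3 -m handwheel '[0.1,0,0.5,0,0,0,0,0.2,0,1.5,0,0,0,0,0.2,0,3,0,0,0,0,0.2,0,5,0,0,0,0,0.2,0,7.5,0,0,0,0,0.2,0,10,0,0,0,0,0.2,0,11.5,0,0,0,0,0.2,0,11.5,0,0,0,0]'
python3 - <<'E'
from g import *
import pickle
R=goalR(.08,0.5)
# tray centre (0.469,-0.286): cover extents x -65..82 -> centre 8 mm; put rib (x10) at tray centre
cmd(np.array([.470,-.286,.20]),R)
t=read_camera("top")[:,:,::-1];cv2.imwrite("pics/top2.png",t)
w=read_camera("wrist")[:,:,::-1]
im=np.zeros((600,800,3),np.uint8);im[:400,:640]=w;im[400:600,:]=cv2.resize(t[140:240,230:630],None,fx=2,fy=2);cv2.imwrite("pics/c5.png",im)
E
```

```text
t: 11.65
eef_pos: [0.5787, 0.0337, 0.2062]
tool_rot: [0.032, 0.65, 0.758, 0.038]
contact_force: [-0.1, 0.2, -1.1]
gripper_width: 0.127
t 11.65 shift cm [-10.868  -31.9725  -0.6174] turn deg [-0.1415  1.0897 -8.2903]
```

View pics/c5.png

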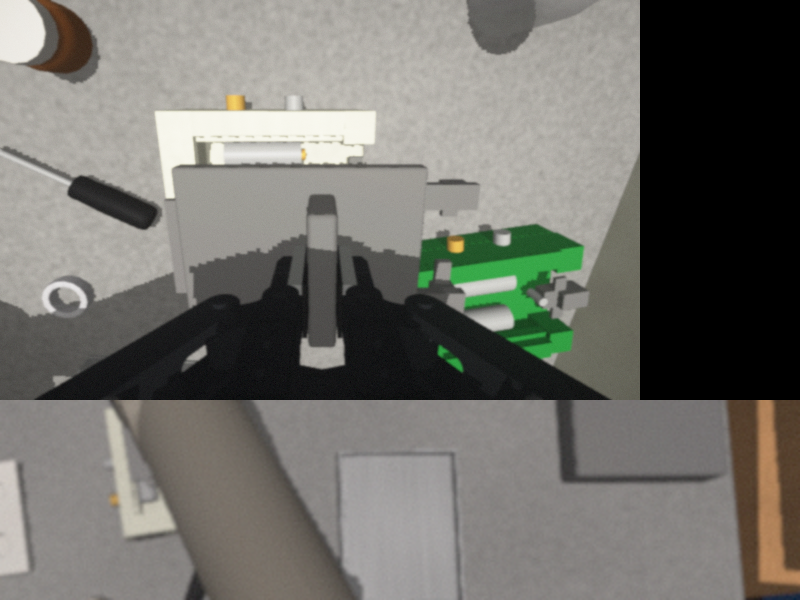

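The cover is held level and clear of the tester. Now moving over the tray.

```bash
python3 -m handwheel '[-0.5,-2,0,0,0,-1,0,-1.7,-5,0,0,0.3,-2,0,-3,-9,0,0,0.6,-4,0,-4.5,-13,0,0,1,-6,0,-6,-17,0,-0.1,1.1,-8.3,0,-7,-20,0,-0.1,1.1,-8.3,0,-8,-23,0,-0.1,1.1,-8.3,0,-9,-26,0,-0.1,1.1,-8.3,0]'|grep -v rot
python3 - <<'E'
from g import *
cmd(np.array([.470,-.286,.20]),goalR(.08,0.5))
E
```

```text
t: 12.42
eef_pos: [0.4844, -0.2285, 0.2006]
contact_force: [-0.2, -0.0, -1.5]
gripper_width: 0.129
t 12.4167 shift cm [-1.4446 -5.752  -0.0647] turn deg [-0.1029 -0.4977  0.0535]
```

```bash
python3 -m handwheel '[-0.5,-2,0,0,-0.2,0,0,-1,-4,0,0,-0.4,0,0,-1.4,-5.5,-1,0,-0.5,0,0,-1.4,-5.7,-4,0,-0.5,0,0,-1.4,-5.7,-7,0,-0.5,0,0,-1.4,-5.7,-10,0,-0.5,0,0,-1.4,-5.7,-11,0,-0.5,0,0,-1.4,-5.7,-11,0,-0.5,0,0]'|grep -v rot
python3 - <<'E'
from g import *
cmd(np.array([.470,-.286,.04]),goalR(.08,0.5))
w=read_camera("wrist")[:,:,::-1];s=read_camera("side")[:,:,::-1]
im=np.zeros((400,800,3),np.uint8);im[:,:400]=cv2.resize(w,(400,250))[0:1].repeat(400,0);im[:]=0
im[:250,:400]=cv2.resize(w,(400,250));im[:330,400:]=cv2.resize(s[230:395,225:425],(400,330));cv2.imwrite("pics/c6.png",im)
E
```

```text
t: 13.08
eef_pos: [0.4677, -0.284, 0.0871]
contact_force: [0.1, 0.5, -1.7]
gripper_width: 0.127
t 13.0833 shift cm [ 0.2276 -0.204  -4.7101] turn deg [-0.3352 -0.3742  0.0245]
```

View pics/c6.png

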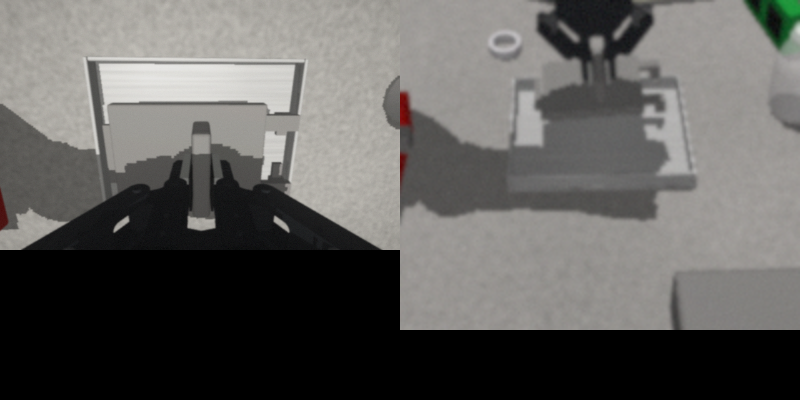

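The cover hangs over the tray inside its walls. In the wrist view the tray's far wall is at y≈60, with the cover between x 107 and 300. I'll lower it, then creep down.

```bash
python3 -m handwheel '[0.1,-0.1,-1.5,-0.3,-0.4,0,0,0.2,-0.2,-3,-0.3,-0.4,0,0,0.2,-0.2,-4,-0.3,-0.4,0,0,0.2,-0.2,-4.7,-0.3,-0.4,0,0,0.2,-0.2,-4.8,-0.3,-0.4,0,0,0.2,-0.2,-4.8,-0.3,-0.4,0,0]'|grep -v rot
python3 -m handwheel '[0,0,-0.2,0,0,0,0,0,0,-0.4,0,0,0,0,0,0,-0.6,0,0,0,0,0,0,-0.6,0,0,0,0,0,0,-0.6,0,0,0,0]'|grep -v rot
python3 -m handwheel '[0,0,-0.1,0,0,0,0,0,0,-0.2,0,0,0,0,0,0,-0.3,0,0,0,0,0,0,-0.3,0,0,0,0,0,0,-0.3,0,0,0,0]'|grep -v rot
```

```text
t: 13.68
eef_pos: [0.473, -0.2873, 0.0432]
contact_force: [0.2, 0.4, -1.9]
gripper_width: 0.126
t: 14.1
eef_pos: [0.4729, -0.2873, 0.0373]
contact_force: [-0.1, 0.7, -0.5]
gripper_width: 0.126
t: 14.52
eef_pos: [0.4729, -0.2872, 0.0342]
contact_force: [-0.1, 0.3, -1.2]
gripper_width: 0.13
```

```bash
for k in 1; do python3 -m handwheel '[0,0,-0.1,0,0,0,0,0,0,-0.2,0,0,0,0,0,0,-0.3,0,0,0,0,0,0,-0.3,0,0,0,0,0,0,-0.3,0,0,0,0]'|grep -v rot; done
python3 -m handwheel '[0,0,-0.1,0,0,0,0,0,0,-0.2,0,0,0,0,0,0,-0.2,0,0,0,0]'|grep -v rot
python3 -m handwheel '[0,0,-0.1,0,0,0,0,0,0,-0.15,0,0,0,0,0,0,-0.15,0,0,0,0]'|grep -v rot
```

```text
t: 14.93
eef_pos: [0.4728, -0.2872, 0.0311]
contact_force: [0.1, 0.2, -1.6]
gripper_width: 0.125
t: 15.18
eef_pos: [0.4727, -0.2871, 0.0289]
contact_force: [0.5, -0.2, -2.0]
gripper_width: 0.13
t: 15.43
eef_pos: [0.4729, -0.2872, 0.0275]
contact_force: [-0.3, 0.4, 1.2]
gripper_width: 0.13
```

Contact came at about z 0.0275, against a predicted 0.027. One more light step, then a slow release.

```bash
python3 -m handwheel '[0,0,-0.08,0,0,0,0,0,0,-0.12,0,0,0,0,0,0,-0.12,0,0,0,0]'|grep -v rot
python3 -m handwheel '[0,0,0,0,0,0,0.16,0,0,0,0,0,0,0.2,0,0,0,0,0,0,0.25,0,0,0,0,0,0,0.35,0,0,0,0,0,0,0.45,0,0,0,0,0,0,0.5,0,0,0,0,0,0,0.5]' 20|grep -v rot
python3 -m handwheel '[-0.05,0,0.8,0,0,0,0.5,-0.15,0,1.6,0,0,0,0.5,-0.25,0,3,0,0,0,0.5,-0.4,0,5,0,0,0,0.5,-0.5,0,8,0,0,0,0.5,-0.5,0,11,0,0,0,0.5,-0.5,0,14,0,0,0,0.5,-0.5,0,14,0,0,0,0.5]'|grep -v rot
python3 - <<'E'
from h import *
w=read_camera("wrist")[:,:,::-1];s=read_camera("side")[:,:,::-1];s0=cv2.imread("pics/side0.png")
im=np.zeros((600,800,3),np.uint8);im[:250,:400]=cv2.resize(w,(400,250));im[:330,400:]=cv2.resize(s[230:395,225:425],(400,330))
im[330:580,400:]=cv2.resize(s,(400,250));im[330:580,:400]=cv2.resize(s0,(400,250));cv2.imwrite("pics/c7.png",im)
E
```

```text
t: 15.68
eef_pos: [0.4731, -0.2873, 0.0272]
contact_force: [-1.9, 0.2, 9.5]
gripper_width: 0.129
t: 16.27
eef_pos: [0.473, -0.2873, 0.0271]
contact_force: [0.3, 0.3, 0.3]
gripper_width: 0.503
t: 16.93
eef_pos: [0.4714, -0.2888, 0.174]
contact_force: [0.9, -0.2, 0.7]
gripper_width: 0.502
```

View pics/c7.png

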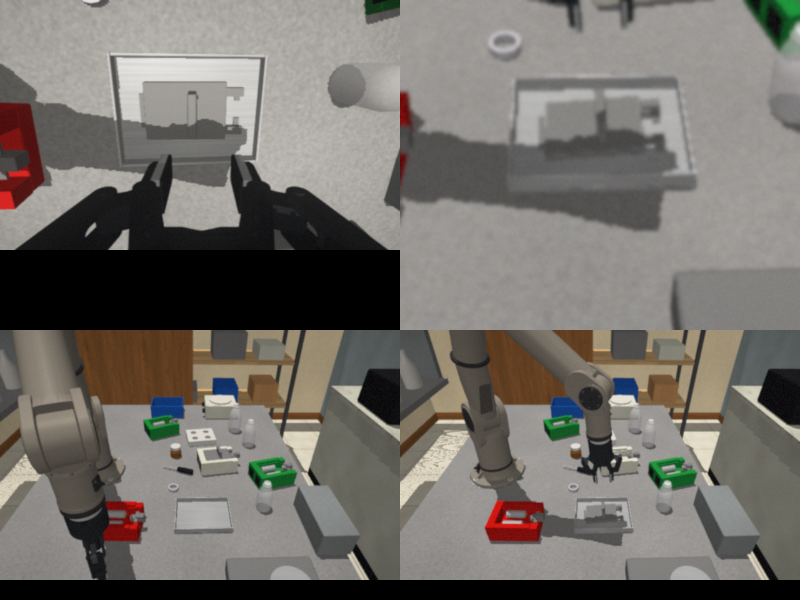

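The cover lies right way up inside the tray, rib on top. In the wrist view the plate spans (140-243, 80-143), clear of all walls. The gripper is clear and the bystanders in view are unmoved, so I'm handing in.

```bash
python3 -m handwheel '[0,0,0,0,0,0,0.5,0,0,0,0,0,0,0.5,0,0,0,0,0,0,0.5]'|grep -v rot; python3 -c "
from station import *
print(hand_in())"
```

```text
t: 17.28
eef_pos: [0.4681, -0.2875, 0.1682]
contact_force: [-0.0, 0.2, 0.2]
gripper_width: 0.503
the job is handed in; nothing more can be done
None
```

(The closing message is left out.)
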